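Fit the keyed output shaft into a worm gearmotor

ROBOT

A 6-joint arm with a two-finger parallel gripper is mounted at the origin on the work surface. World frame = base frame: x ahead of the robot, y to its left, z up, the work surface at z = 0. Lengths are in m, angles in rad, forces in N, time in s.
With the tool pointing down it reaches from about 0.35 to 0.975 m from the base axis. Payload 4.9 kg.
Tool frame: the origin (TCP) lies at the very end of the fingers, on their centre line; the grasp point (between the pads) lies 19 mm behind it (manip.hold_point_z is the distance from the TCP to the grasp point, in m); z points along the fingers, y is the direction in which the jaws open and shut (so a half turn about z gives the same grasp; the last joint's range is limited). The gripper opens to 85 mm and grips with 20 to 120 N. Pads are 22 mm wide; open, the fingers measure 114 mm over their backs; the gripper's body (76 mm by 85 mm) begins 54 mm behind the grasp point. The pads swing forward as they close: fully open they stand 13 mm farther back than shut.
Start: joints at [-1.346, 0.053, 1.613, -0, 1.476, -0.119], TCP at [0.211, -0.588, 0.231] pointing down, gripper open.
Joint ranges: [-3.01, 3.01], [-1.01, 2.22], [0.06, 2.58], [-1.02, 4.17], [0.09, 2.62], [-3.14, 3.14]. Speed limits (rad/s): [2.57, 2.57, 3.14, 3.14, 3.14, 3.14].

INTERFACE

Orientations are given as a unit quaternion [w, x, y, z].
In Python, from plant import manip gives the robot as it stands. The module is installed in compiled form; this text tells all that it offers.
- The arm moves only by the shell command python3 -m creep 'ROWS'. ROWS is JSON, a list of rows, each a list of 7 numbers: the turn, a rotation vector about the tool's x, y, z in degrees, then the shift along the tool's x, y, z in m, then the opening, from 0 (shut) to 1 (fully open). In form: [[ax, ay, az, tx, ty, tz, jaw], ...]. A call has 1 to 20 rows; each row shifts and turns the commanded pose from where the row before left it, along the tool's axes as they then stand; what a row does not reach is not made up. A row lasts 1/12 s, in which the tool goes at most 41.7 mm and 7.16 degrees, less where a joint would pass 70% of its speed; a pose out of reach is approached as far as the arm can. A call is refused whole if a number of a shift passes 0.0417 or a number of a turn 7.16, either way. A call with a gripper value outside its range is refused whole. The fingers move at their own pace and stop on an object; the grip force is fixed at half the most. Time passes only in rows, so rows that do not move let the fingers close. It gives the time, the measured TCP pose, the force and the opening at its end, in the units of the state.
- manip.state(): the state, without advancing time (a new reading comes with each control period).
- manip.grab_frame(name): name is "side" or "top"; returns the picture (420x560x3 uint8, blue, green, red); there is no depth.
- manip.get_calibration(name): a dict with "fx", "fy", "cx", "cy" (pixels), "xyz" and "attitude" of the camera in the world. Camera axes: x right, y down, z forward; pixel columns grow to the right and rows downward; lengths in m; the calibration is good to about 2 mm. A picture is of the moment at which its call begins. get_calibration takes no time and is no camera call.
- manip.job_done(): hands the job in, once; it reports no verdict.
Trained networks look in the newest picture that a camera, given by its name, has taken for a name from the list of things; names that differ only in an ending like _2 or _b are one class to them, and where a whole thing is asked for, a point or a joint stands for the part that bears it (a point fixed in the world has none). Each returns a list of dicts, best first, with "confidence" (0 to 1); they miss things now and then, are a little off and sometimes report something else, mostly with a low value. They report only what shows in the picture. A call takes as long as a camera call. They do not tell look-alikes from the thing itself.
- manip.cut_out(target, camera): "pixels" (420x560 bool, what is visible of it) and "rect" ([left, top, right, bottom] in pixels, round what is visible of it).
The state is a dict: "time": time; "joint_pos": joint angles; "joint_vel": joint speeds; "joint_efforts": joint torques, N m; "tool_pos": TCP position; "tool_rot": TCP orientation; "contact_force": force on the tool from outside, world axes, zero at the start; "ft_torque": the same for the moment, N m; "gripper_width": opening from 0.0 (shut) to 1.0 (fully open).
Only numpy, scipy, OpenCV 4.12 (cv2) and the standard library are available. Lean on these libraries where they do the work, as an engineer would, in place of code of your own. Each camera call takes 0.05 s, during which the arm holds its last target.

TASK

Fit the thick keyed steel shaft from the wooden stand into the hollow bore of the worm gearmotor: lower it in nose first, turn it until its key finds the keyway, then lower it in the hand, without letting it drop, until its collar sits fully home on the hollow shaft, and let go. Leave the other things on the bench where they are.

Things in the scene. Friction and masses are not known exactly. Their poses are not given: they have to be found in the camera images.
- gear: Gearmotor, fixed: grey worm gear reducer lying on its side on two rails, finned blue motor. Origin on the bench under the bore's axis; z up along the bore; y along the motor, whose centre line is 50 mm to the +x side of the bore; so -x is the side away from the motor line. Nothing within 60 mm of the bore's axis stands above the mouth's face; the motor's highest point is 131 mm above the bench.
- bore_mouth (a point): Centre of the hollow shaft's upper end face (grey ring, 43 mm across, in a black oil seal), 117 mm above the bench, axes as gear. Bore 26.5 mm diameter, 92 mm deep, right through; one keyway (a notch) 10 mm wide, to 18 mm from the axis, full length. The worm locks the hollow shaft: it cannot be turned. Its keyway points anywhere within 1.0 rad either side of this point's -x; the angle is not reported.
- shaft_mid (a point): Centre (half-way up) of the shaft to fit: the thicker of two bright steel shafts, 25 mm diameter, 153 mm long, 0.45 to 0.75 kg, standing nose down in the stand. Axes: z up along the shaft, x towards its key. From the nose end up: taper from 17 mm diameter 0-8 mm, plain nose 8-25, key 25-75, collar 35 mm in diameter 88-93, plain free end to hold 93-153 (its dark empty keyway is in line with the key).
- shaft_key (a point): Lower tip of the shaft's brass-coloured key: 25 mm above the nose end, 16.5 mm from the axis, axes as shaft_mid. Key 8 mm wide, chamfered to 5 mm at the tip over 3 mm. Not lined up, it rests on the end face: shaft_mid 51.5 mm above bore_mouth. Within about 0.15 rad the tip drops in, within 0.07 rad the key slides freely, 63 mm down, until the collar sits on the face: shaft_mid 11.5 mm below bore_mouth.
- shaft_grip (a point): Middle of the shaft's free end, on its axis, 123 mm above the nose end and 30 mm above the collar's top: the place to hold it. Axes as shaft_mid.
- block: The stand: a beech block 80 x 200 x 40 mm, fixed to the bench, with three pockets 27.5 mm in diameter and 22 mm deep along its y axis (at -60, 0 and +60 mm). Origin at the centre of its underside. The nose end rests 18 mm above the bench. The shaft stands in one end pocket, the thin spare in the other.
- spare_mid (a point): Bystander: centre of a thinner spare shaft, 18 mm diameter, 110 mm long, standing in the stand's other end pocket. Leave it there.
- coupling_mid (a point): Bystander: centre of an aluminium jaw-coupling half, 55 mm diameter, 44 mm high, on the bench. z up.
- multimeter: Bystander: yellow and black multimeter 175 x 88 x 48 mm lying on the bench, origin at the centre of its underside.
- screwdriver: Bystander: screwdriver with a red handle lying on the bench beyond the work, origin under its middle.
Mind the look-alikes: they are no part of the job. What is shaped like the part that bears shaft_mid but orange is not meant.

How it is judged:
By the outcome, as a careful person would: the job done as asked, in the order asked, and still so for the second after the job is handed in, with the robot touching nothing.
It also fails if it takes over 54 s, if anything falls off the work surface, if the arm or the gripper's body presses on something with over 40 N, if the wrist force passes 120 N, or if a joint passes its speed limit or range.

## Working session

There is one attempt and no reset: what is moved stays moved. The work goes in short steps, Python scripts to look and compute and a shell command to move; the robot and the scene stay as the last step left them, time stands still between calls to the robot, and variables do not carry over. Pictures are saved under pics/ and viewed, and the job is handed in when it is done.

```bash
mkdir -p pics; python3 - <<'E'
from plant import manip
import cv2
print(manip.state())
for c in("side","top"):
    print(c,manip.get_calibration(c)); cv2.imwrite(f"pics/{c}0.png",manip.grab_frame(c))
print(manip.hold_point_z)
E
```

```text
{'time': 0.0, 'joint_pos': array([-1.34601189e+00,  5.33465647e-02,  1.61426512e+00, -8.32478484e-06,
        1.47600894e+00, -1.18980761e-01]), 'joint_vel': array([-5.82932567e-04, -6.34078303e-04,  5.39559469e-05, -7.92431157e-04,
       -1.65550783e-04, -6.11117281e-04]), 'joint_efforts': array([-1.13428880e-03, -3.93684483e+01, -3.70177174e+01, -2.29999287e-04,
        7.09614629e-03,  7.34543903e-06]), 'tool_pos': array([ 0.21051833, -0.58782719,  0.23008665]), 'tool_rot': array([-1.01234831e-03,  9.85263943e-01,  1.71037813e-01, -5.77542122e-05]), 'contact_force': array([-0.0384363 , -0.20895961,  0.81942326]), 'ft_torque': array([-0.04692282,  0.00594226,  0.0302291 ]), 'gripper_width': 0.9999448134637571}
side {'fx': 507.079679972524, 'fy': 507.079679972524, 'cx': 282.1888161087924, 'cy': 208.24178493543016, 'xyz': array([-0.05849045,  0.82561157,  0.88867453]), 'attitude': array([ 0.12336068, -0.22751015,  0.85953938, -0.44069641])}
top {'fx': 515.9617542613573, 'fy': 515.9617542613573, 'cx': 272.03282658195366, 'cy': 215.16634272020795, 'xyz': array([ 0.38003498, -0.11009611,  1.37587257]), 'attitude': array([ 0.04310005, -0.70061563,  0.71168233, -0.02807815])}
0.0187
```

View pics/side0.png

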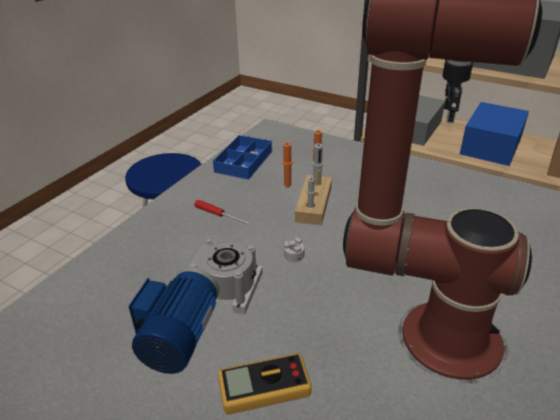

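View pics/top0.png

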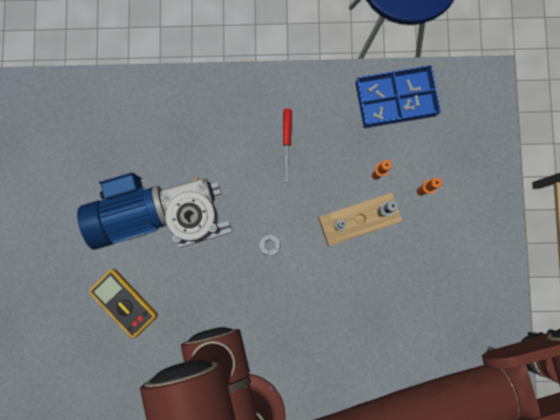

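The top view shows the stand at (360,218) with the thick shaft at (389,208), the spare at (340,225), the bore at (190,214), and orange look-alikes at (382,169) and (431,185). Next I'll zoom in.

```bash
cat > h.py <<'E'
from plant import manip
import cv2, numpy as np
from scipy.spatial.transform import Rotation as R
def rot(q): return R.from_quat([q[1],q[2],q[3],q[0]]).as_matrix()
def proj(c,P):
    k=manip.get_calibration(c); p=rot(k["attitude"]).T@(np.atleast_2d(P)-k["xyz"]).T
    return np.c_[k["fx"]*p[0]/p[2]+k["cx"],k["fy"]*p[1]/p[2]+k["cy"]]
def back(c,u,v,z):
    k=manip.get_calibration(c); d=rot(k["attitude"])@np.array([(u-k["cx"])/k["fx"],(v-k["cy"])/k["fy"],1])
    return k["xyz"]+d*(z-k["xyz"][2])/d[2]
def crop(img,l,t,w,h,s,name):
    cv2.imwrite(name,cv2.resize(img[t:t+h,l:l+w],None,fx=s,fy=s,interpolation=cv2.INTER_CUBIC))
E
python3 - <<'E'
from h import *
t=cv2.imread("pics/top0.png"); s=cv2.imread("pics/side0.png")
a=cv2.resize(t[180:260,310:410],(500,400),interpolation=cv2.INTER_CUBIC)
crop(t,310,180,100,80,8,"pics/t_st.png")
crop(t,150,175,80,80,7,"pics/t_b.png")
crop(s,270,120,80,110,5,"pics/s_st.png")
crop(s,185,230,80,60,9,"pics/s_b.png")
for n in ("shaft_mid","block","gear","spare_mid","bore_mouth","shaft_key"):
  for d in manip.cut_out(n,"top"): print(n,d["confidence"],d["rect"])
E
```

```text
shaft_mid 0.67 [379.1, 202.3, 399.0, 216.8]
shaft_mid 0.63 [413.9, 177.2, 445.6, 195.2]
shaft_mid 0.59 [369.6, 161.6, 394.0, 178.6]
block 0.66 [318.2, 188.4, 400.6, 247.9]
gear 0.87 [78.9, 174.5, 234.6, 250.4]
spare_mid 0.46 [339.4, 222.3, 348.7, 230.2]
bore_mouth 0.64 [77.6, 171.1, 233.3, 249.3]
shaft_key 0.81 [376.6, 197.8, 400.1, 217.5]
shaft_key 0.71 [371.7, 159.7, 392.0, 179.4]
shaft_key 0.52 [417.8, 176.4, 442.3, 197.8]
```

View pics/t_st.png

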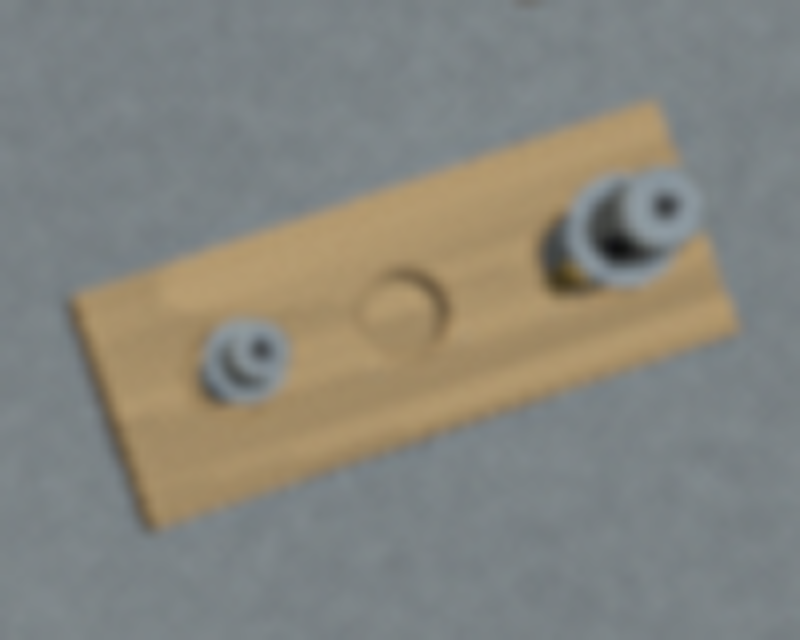

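View pics/t_b.png

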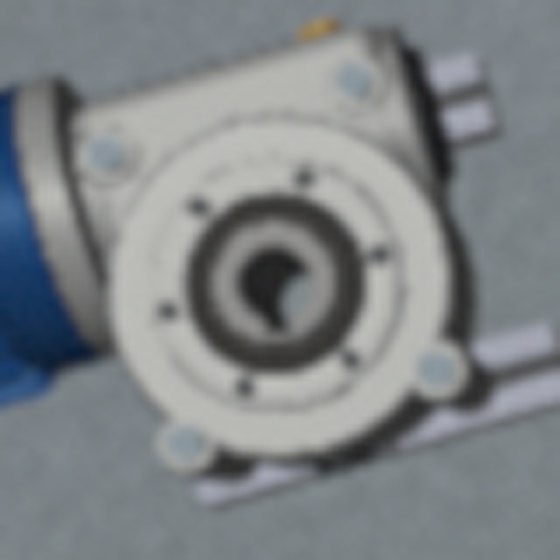

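View pics/s_st.png

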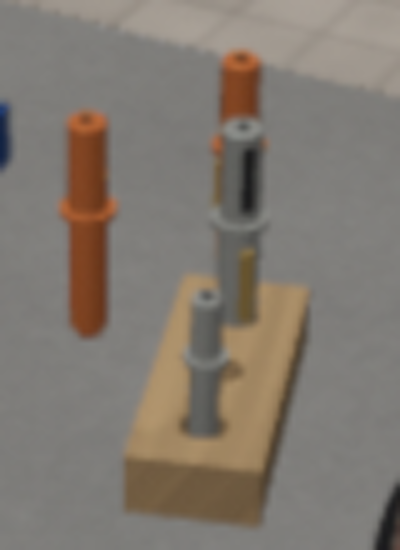

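View pics/s_b.png

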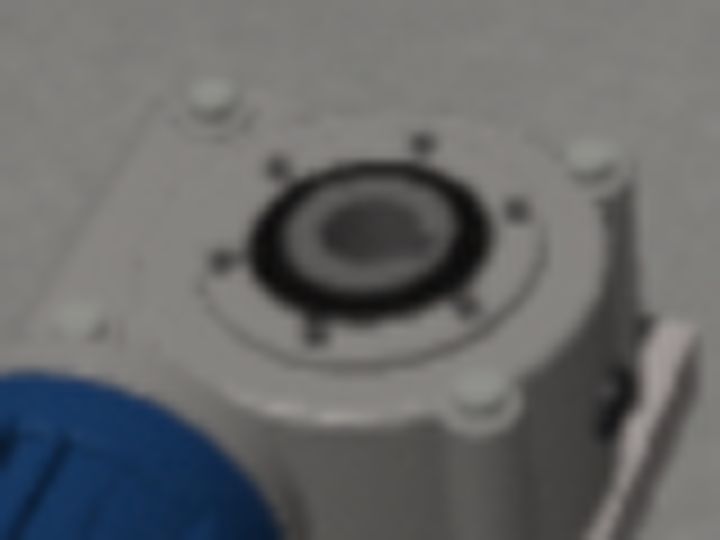

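```bash
python3 - <<'E'
from h import *
def px(U,V,s,l,t): return (U+.5)/s-.5+l,(V+.5)/s-.5+t
T=lambda U,V:px(U,V,8,310,180)
S=lambda U,V:px(U,V,5,270,120)
B=lambda U,V:px(U,V,7,150,175)
C=lambda U,V:px(U,V,9,185,230)
print("shaft top t",back("top",*T(662,209),.171),"hole",back("top",*T(667,207),.171)," side",back("side",*S(242,127),.171))
print("collar t",back("top",*T(622,230),.111), "side",back("side",*S(239,219),.111))
print("spare top",back("top",*T(258,348),.128),back("side",*S(206,296),.128))
print("pocket0",back("top",*T(404,313),.040))
for p in((75,297),(657,102),(738,330),(152,528)): print("blk",back("top",*T(*p),.040))
print("bore t",back("top",*B(271,283),.117),"seal",back("top",*B(275,283),.117)," side",back("side",*C(368,238),.117))
for n in((303,180),(380,255),(350,358),(245,388),(168,311),(198,206)): print("hole",back("top",*B(*n),.117))
print("key notch t",back("top",*B(280,325),.117)," side",back("side",*C(430,235),.117))
# key on shaft
print("keydir: keyway side img", )
for a in range(0,360,30):
    c,s=np.cos(np.radians(a)),np.sin(np.radians(a))
    p=back("top",*T(667,207),.171)
    q=proj("side",[[p[0]+.0165*c,p[1]+.0165*s,.093]])[0]; q2=proj("top",[[p[0]+.0165*c,p[1]+.0165*s,.05]])[0]
    print(a,((q-[270,120])*5).round(),((q2-[310,180])*8).round())
E
```

```text
shaft top t [ 0.51956532 -0.36714773  0.171     ] hole [ 0.52012905 -0.36862512  0.171     ]  side [ 0.51904664 -0.36953366  0.171     ]
collar t [ 0.52023605 -0.36748618  0.111     ] side [ 0.51705124 -0.36549063  0.111     ]
spare top [ 0.48431067 -0.25310363  0.128     ] [ 0.48243848 -0.25470301  0.128     ]
pocket0 [ 0.50226186 -0.31066379  0.04      ]
blk [ 0.50924633 -0.2044224   0.04      ]
blk [ 0.56977776 -0.39480404  0.04      ]
blk [ 0.49495637 -0.41804493  0.04      ]
blk [ 0.43396082 -0.22744706  0.04      ]
bore t [0.5113391  0.12193686 0.117     ] seal [0.51131539 0.12052496 0.117     ]  side [0.50915429 0.12306418 0.117     ]
hole [0.54766135 0.11067626 0.117     ]
hole [0.52059306 0.08347498 0.117     ]
hole [0.48442529 0.09407584 0.117     ]
hole [0.47447459 0.13102269 0.117     ]
hole [0.50205206 0.15827089 0.117     ]
hole [0.53906638 0.14782084 0.117     ]
key notch t [0.4964556  0.11873738 0.117     ]  side [0.49586179 0.11427991 0.117     ]
keydir: keyway side img
0 [210. 232.] [582. 197.]
30 [207. 239.] [557. 205.]
60 [211. 246.] [539. 224.]
90 [222. 251.] [533. 249.]
120 [235. 253.] [540. 275.]
150 [249. 251.] [560. 293.]
180 [258. 246.] [586. 299.]
210 [261. 239.] [611. 292.]
240 [257. 232.] [630. 273.]
270 [246. 227.] [636. 247.]
300 [232. 225.] [628. 222.]
330 [219. 227.] [608. 204.]
```

```bash
python3 - <<'E'
from h import *
for c,ctr in(("top",(.5114,.1212)),("side",(.5092,.1231))):
    g=cv2.cvtColor(cv2.imread(f"pics/{c}0.png"),cv2.COLOR_BGR2GRAY).astype(np.float32)
    # refine centre by seal/ring boundary: maximise contrast r=19..20.5 vs 23..25
    th=np.radians(np.arange(0,360,5))
    def smp(cx,cy,r,th=th):
        p=proj(c,np.c_[cx+r*np.cos(th),cy+r*np.sin(th),np.full(len(th),.117)]).astype(np.float32)
        return cv2.remap(g,p[:,0:1],p[:,1:2],cv2.INTER_CUBIC)[:,0]
    best=max(((np.minimum(60,smp(ctr[0]+a,ctr[1]+b,.0195)-smp(ctr[0]+a,ctr[1]+b,.0245)).mean()-.0*abs(a),ctr[0]+a,ctr[1]+b) for a in np.arange(-.004,.0041,.0005) for b in np.arange(-.004,.0041,.0005)))
    print(c,best)
    for r in(.0145,.016,.0175): print(r,smp(best[1],best[2],r,np.radians(np.arange(120,280,6))).astype(int))
E
```

```text
top (np.float64(58.64878845214844), np.float64(0.5114), np.float64(0.1212))
0.0145 [132 132 127 129 126 129 124 116  94  71  52  49  64  91 116 132 138 140
 140 141 140 139 139 140 140 139 135]
0.016 [142 140 141 139 141 141 138 132 113  91  73  68  76  96 122 135 141 142
 142 143 142 142 141 141 142 143 141]
0.0175 [142 141 143 142 142 141 142 136 121 104  94  90  92 105 125 137 140 139
 141 140 142 141 140 142 144 144 144]
side (np.float64(52.79490661621094), np.float64(0.5097), np.float64(0.1211))
0.0145 [85 86 86 86 87 87 85 81 75 69 64 62 61 61 66 74 82 85 86 86 84 83 82 82
 81 83 82]
0.016 [89 89 88 88 88 89 88 85 80 72 69 67 67 68 73 80 87 90 91 91 89 89 89 88
 89 88 87]
0.0175 [89 89 88 86 85 87 88 85 82 76 72 74 74 74 78 83 87 89 89 90 90 90 91 91
 92 90 89]
```

```bash
python3 - <<'E'
from h import *
# overlay candidate features on side view
s=cv2.imread("pics/side0.png"); k=14;l,t,w,h=305,140,30,50
out=[]
ax=np.array([.5190,-.3683])
def ov(c,img,l,t,w,h,k,ang,off=(0,0)):
    im=cv2.resize(img[t:t+h,l:l+w],None,fx=k,fy=k,interpolation=cv2.INTER_CUBIC)
    a=np.radians(ang);e=np.array([np.cos(a),np.sin(a)]);n=np.array([-e[1],e[0]])
    def pl(pts,col):
        P=np.array([[*(ax+e*x+n*y),z] for x,y,z in pts]); q=(proj(c,P)+off-[l,t]+.5)*k
        cv2.polylines(im,[q.astype(np.int32)],True,col,1)
    pl([(.0165,-.004,.046),(.0165,.004,.046),(.0165,.004,.093),(.0165,-.004,.093)],(0,0,255))
    pl([(.0118,-.004,.12),(.0118,.004,.12),(.0118,.004,.165),(.0118,-.004,.165)],(0,255,0))
    for r,z in((.0125,.171),(.0175,.111)):
        pl([(r*np.cos(x),r*np.sin(x),z) for x in np.linspace(0,6.28,40)],(255,0,0))
    cv2.putText(im,str(ang),(5,20),0,.6,(255,255,255),2); return im
cv2.imwrite("pics/ovs.png",np.hstack([ov("side",s,l,t,w,h,10,a) for a in(135,150)]))
tt=cv2.imread("pics/top0.png")
cv2.imwrite("pics/ovt.png",np.hstack([ov("top",tt,372,195,30,30,13,a) for a in(135,150)]))
E
```

```text
(no output)
```

View pics/ovs.png

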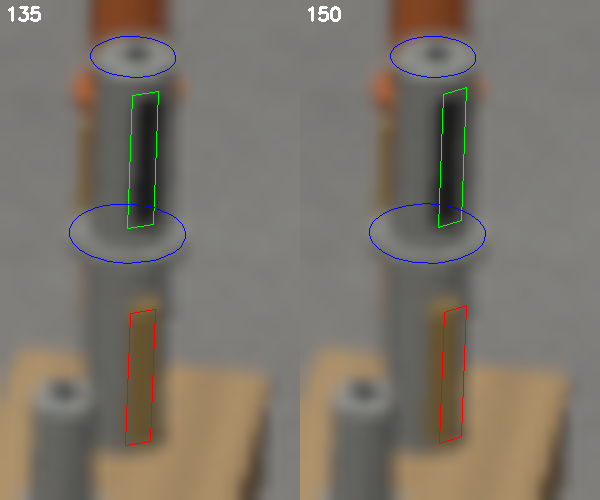

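View pics/ovt.png

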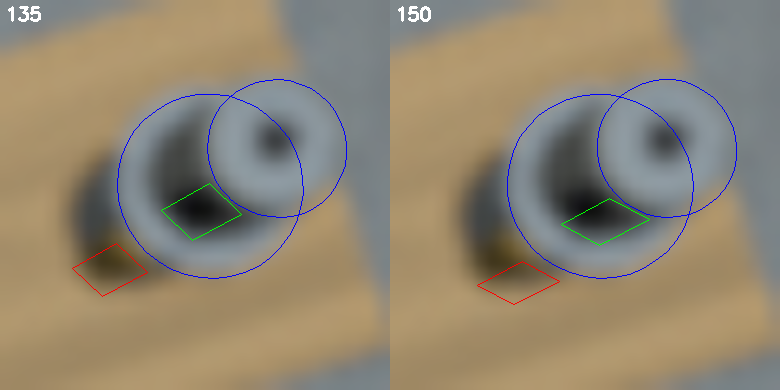

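```bash
python3 - <<'E'
from h import *
print(back("top",386,165,.153),back("top",436,183,.153))
print(back("top",377,173.5,.0),back("top",424,189,.0))
print(manip.state()["time"])
p=manip.state()
print(rot(p["tool_rot"]).round(3))
E
```

```text
[ 0.61996068 -0.3596618   0.153     ] [ 0.57423515 -0.47653896  0.153     ]
[ 0.62723426 -0.36593756  0.        ] [ 0.58287754 -0.48973355  0.        ]
0.4
[[ 0.941  0.337 -0.   ]
 [ 0.337 -0.941  0.   ]
 [ 0.    -0.    -1.   ]]
```

```bash
python3 -m creep '[[0,0,0,0.015,-0.0043,-0.002,1],[0,0,0,0.03,-0.0086,-0.002,1],[0,0,0,0.03,-0.0086,0,1],[0,0,0,0.03,-0.0086,0,1],[0,0,0,0.03,-0.0086,0,1],[0,0,0,0.03,-0.0086,0,1],[0,0,0,0.03,-0.0086,0,1],[0,0,0,0.03,-0.0086,0,1],[0,0,0,0.03,-0.0086,0,1],[0,0,0,0.03,-0.0086,0,1],[0,0,0,0.03,-0.0086,0,1],[0,0,0,0.03,-0.0086,0,1],[0,0,0,0.015,-0.0043,0,1],[0,0,0,0.005,0,0,1]]'
python3 -m creep '[[0,0,6.9,0,0,0,1],[0,0,6.9,0,0,0,1],[0,0,6.9,0,0,0,1],[0,0,6.9,0,0,0,1],[0,0,6.9,0,0,0,1],[0,0,6.9,0,0,0,1],[0,0,6.9,0,0,0,1],[0,0,6.9,0,0,0,1],[0,0,6.9,0,0,0,1],[0,0,0,0,0,0,1],[0,0,0,0,0,0,1]]'
python3 - <<'E'
from h import *
s=manip.state();print(s["joint_pos"].round(3),s["time"]);T=s["tool_pos"];M=rot(s["tool_rot"]);print(T,M.round(3))
for tgt in((.5198,-.3676),(.519,-.3683)): print((M.T@(np.array([*tgt,.122])-T)).round(4))
im={c:manip.grab_frame(c) for c in("top","side")}
for c in im: cv2.imwrite(f"pics/{c}1.png",im[c]); print(c,proj(c,T),)
crop(im["side"],240,70,130,160,3.5,"pics/s1.png")
crop(im["top"],330,130,130,110,5,"pics/t1.png")
E
```

```text
time: 1.57
tool_pos: [0.5215, -0.3658, 0.2354]
tool_rot: [-0.0, 0.985, 0.173, 0.0]
contact_force: [0.7, -0.5, 0.1]
gripper_width: 1.001
time: 2.48
tool_pos: [0.5189, -0.3688, 0.2353]
tool_rot: [0.0, 0.933, -0.361, -0.0]
contact_force: [0.7, -0.6, 0.1]
gripper_width: 1.003
[-0.735  0.078  1.58  -0.     1.484  1.574] 2.4833
[ 0.51888389 -0.36883352  0.23531579] [[ 0.74  -0.673 -0.   ]
 [-0.673 -0.74  -0.   ]
 [-0.     0.    -1.   ]]
[-1.000e-04 -1.600e-03  1.133e-01]
[-0.0003 -0.0005  0.1133]
top [[399.18066256 202.536305  ]]
side [[318.60182177 125.2622818 ]]
```

View pics/s1.png

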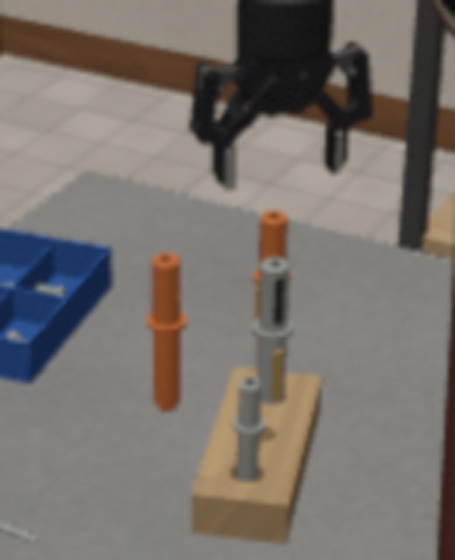

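View pics/t1.png

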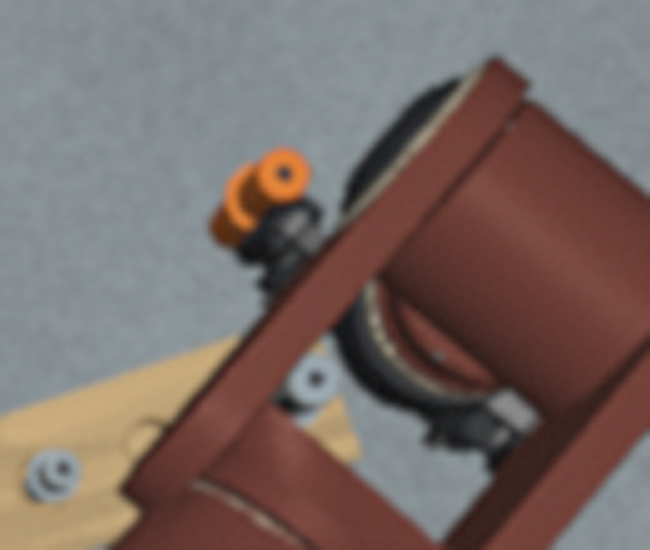

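The side view shows the jaws centred above the thick shaft at zoom (275,265), well clear of both orange ones and the spare. I'll descend and grip.

```bash
python3 -m creep '[[0,0,0,0,-0.001,0.01,1],[0,0,0,0,0,0.015,1],[0,0,0,0,0,0.015,1],[0,0,0,0,0,0.015,1],[0,0,0,0,0,0.015,1],[0,0,0,0,0,0.015,1],[0,0,0,0,0,0.013,1],[0,0,0,0,0,0.01,1],[0,0,0,0,0,0.005,1],[0,0,0,0,0,0,1],[0,0,0,0,0,0,1]]'
python3 -m creep '[[0,0,0,0,0,0,0.6],[0,0,0,0,0,0,0.5],[0,0,0,0,0,0,0.4],[0,0,0,0,0,0,0.3],[0,0,0,0,0,0,0.2],[0,0,0,0,0,0,0.1],[0,0,0,0,0,0,0],[0,0,0,0,0,0,0],[0,0,0,0,0,0,0],[0,0,0,0,0,0,0]]'
```

```text
time: 3.5
tool_pos: [0.5204, -0.3677, 0.1225]
tool_rot: [0.0, 0.932, -0.362, 0.0]
contact_force: [0.5, -0.8, 0.5]
gripper_width: 0.998
time: 4.33
tool_pos: [0.5205, -0.3677, 0.1229]
tool_rot: [0.0, 0.932, -0.362, 0.0]
contact_force: [-0.2, 0.8, 3.3]
gripper_width: 0.28
```

```bash
python3 -m creep '[[0,0,0,0,0,-0.003,0],[0,0,0,0,0,-0.006,0],[0,0,0,0,0,-0.01,0],[0,0,0,0,0,-0.012,0],[0,0,0,0,0,-0.015,0],[0,0,0,0,0,-0.015,0],[0,0,0,0,0,-0.015,0],[0,0,0,0,0,-0.015,0],[0,0,0,0,0,-0.015,0],[0,0,0,0,0,-0.015,0],[0,0,0,0,0,-0.014,0],[0,0,0,0,0,-0.01,0],[0,0,0,0,0,-0.005,0],[0,0,0,0,0,0,0],[0,0,0,0,0,0,0]]'
python3 - <<'E'
from h import *
s=manip.state();print(s["joint_pos"].round(3),s["time"],s["contact_force"],s["ft_torque"]);T=s["tool_pos"];M=rot(s["tool_rot"]);print(T,M.round(3))
for tgt in((.5108,.1211),): print((M.T@(np.array([*tgt,T[2]])-T)).round(4))
im={c:manip.grab_frame(c) for c in("top","side")}
for c in im: cv2.imwrite(f"pics/{c}2.png",im[c])
crop(im["side"],270,20,100,190,3,"pics/s2.png")
E
```

```text
time: 5.58
tool_pos: [0.5201, -0.3674, 0.2719]
tool_rot: [-0.0, 0.932, -0.362, -0.0]
contact_force: [-0.3, 0.2, -7.2]
gripper_width: 0.276
[-0.732  0.06   1.538  0.     1.544  1.579] 5.5833 [-0.27133957  0.23292606 -7.20160192] [ 0.0204718  -0.004559    0.01288459]
[ 0.52006205 -0.36740436  0.27193567] [[ 0.738 -0.674 -0.   ]
 [-0.674 -0.738  0.   ]
 [-0.001  0.    -1.   ]]
[-3.363e-01 -3.545e-01  2.000e-04]
```

View pics/s2.png

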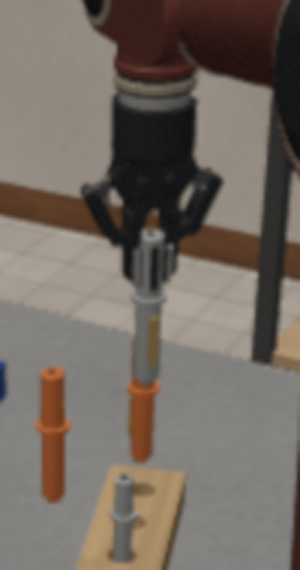

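The side view shows the shaft hanging straight in the jaws at crop (150,300), with the spare and the orange ones undisturbed. Now I'll carry it across.

```bash
python3 -m creep '[[0,0,0,-0.004,-0.0042,0,0],[0,0,0,-0.008,-0.0085,0,0],[0,0,0,-0.012,-0.0127,0,0],[0,0,0,-0.016,-0.0169,0,0],[0,0,0,-0.016,-0.0169,0,0],[0,0,0,-0.016,-0.0169,0,0],[0,0,0,-0.016,-0.0169,0,0],[0,0,0,-0.016,-0.0169,0,0],[0,0,0,-0.016,-0.0169,0,0],[0,0,0,-0.016,-0.0169,0,0],[0,0,0,-0.016,-0.0169,0,0],[0,0,0,-0.016,-0.0169,0,0],[0,0,0,-0.016,-0.0169,0,0],[0,0,0,-0.016,-0.0169,0,0],[0,0,0,-0.016,-0.0169,0,0],[0,0,0,-0.016,-0.0169,0,0],[0,0,0,-0.016,-0.0169,0,0],[0,0,0,-0.016,-0.0169,0,0],[0,0,0,-0.016,-0.0169,0,0],[0,0,0,-0.016,-0.0169,0,0]]'
python3 -m creep '[[0,0,0,-0.016,-0.0169,0,0],[0,0,0,-0.012,-0.0127,0,0],[0,0,0,-0.008,-0.0085,0,0],[0,0,0,-0.004,-0.0042,0,0],[0,0,-3,0,0,0,0],[0,0,-5,0,0,0,0],[0,0,-5,0,0,0,0],[0,0,-5,0,0,0,0],[0,0,-5,0,0,0,0],[0,0,-5,0,0,0,0],[0,0,-5,0,0,0,0],[0,0,-5,0,0,0,0],[0,0,-5,0,0,0,0],[0,0,-4,0,0,0,0],[0,0,-2,0,0,0,0],[0,0,0,0,0,0,0],[0,0,0,0,0,0,0],[0,0,0,0,0,0,0]]'
cat >> h.py <<'E'
def st():
    s=manip.state();T=s["tool_pos"];M=rot(s["tool_rot"]);a=np.degrees(np.arctan2(M[1,0],M[0,0]))
    print("t",round(s["time"],2),"T",T.round(4),"xang",a.round(2),"tilt",M[:2,2].round(4),"F",s["contact_force"].round(1),"M",s["ft_torque"].round(2),"w",round(s["gripper_width"],3),"q",s["joint_pos"].round(2))
    return T,M
E
python3 - <<'E'
from h import *
T,M=st()
im={c:manip.grab_frame(c) for c in("top","side")}
for c in im: cv2.imwrite(f"pics/{c}3.png",im[c])
crop(im["side"],160,120,130,170,3.5,"pics/s3.png")
crop(im["top"],130,150,130,110,5,"pics/t3.png")
print((M.T@(np.array([.5108,.1211,T[2]])-T)).round(4))
E
```

```text
time: 7.35
tool_pos: [0.5111, 0.0655, 0.2723]
tool_rot: [-0.0, 0.933, -0.361, -0.0]
contact_force: [-0.0, 0.0, -6.5]
gripper_width: 0.273
time: 8.85
tool_pos: [0.5113, 0.1211, 0.2723]
tool_rot: [0.0, 0.998, 0.057, -0.0]
contact_force: [-0.1, -0.7, -6.7]
gripper_width: 0.276
t 8.85 T [0.5113 0.1211 0.2723] xang 6.53 tilt [-0.     -0.0002] F [-0.1 -0.7 -6.7] M [-0.01  0.03 -0.03] w 0.276 q [ 0.09 -0.21  1.79 -0.    1.56  1.55]
[-0.0005 -0.0001  0.    ]
```

View pics/s3.png

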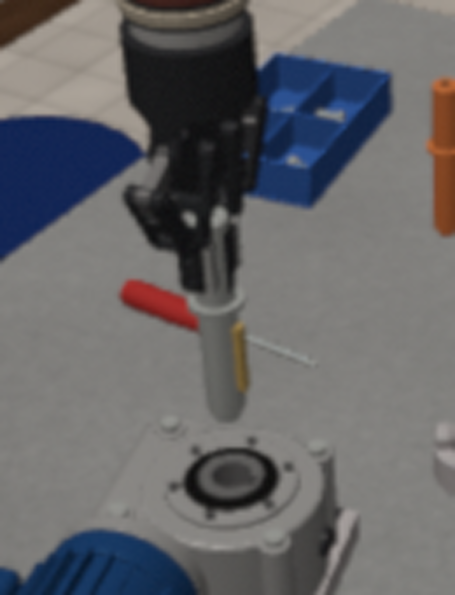

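View pics/t3.png

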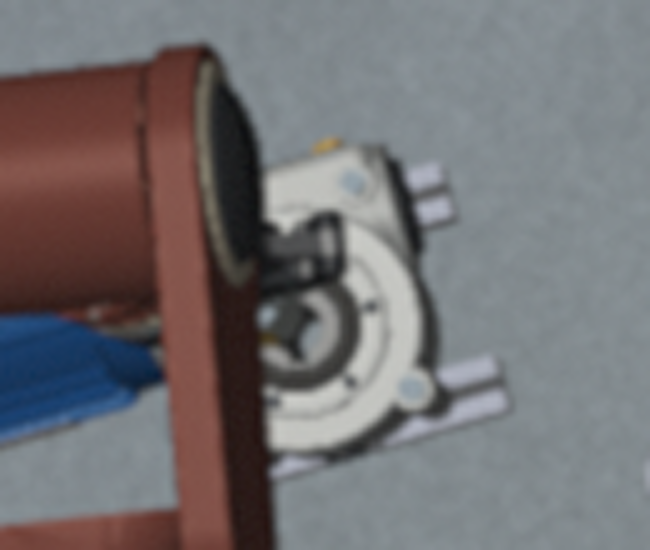

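```bash
python3 -m creep '[[0,0,0,0,0,0.005,0],[0,0,0,0,0,0.01,0],[0,0,0,0,0,0.01,0],[0,0,0,0,0,0.01,0],[0,0,0,0,0,0.006,0],[0,0,0,0,0,0.003,0],[0,0,0,0,0,0,0],[0,0,0,0,0,0,0]]'
python3 - <<'E'
from h import *
T,M=st()
im={c:manip.grab_frame(c) for c in("top","side")}
for c in im: cv2.imwrite(f"pics/{c}4.png",im[c])
n=T[2]-.1047; print("nose",n)
out=[]
for c,(l,t,w,h,k) in dict(side=(195,190,60,80,7),top=(165,180,50,60,9)).items():
    big=cv2.resize(im[c][t:t+h,l:l+w],None,fx=k,fy=k,interpolation=cv2.INTER_CUBIC)
    def pl(x,y,z,r,col):
        a=np.linspace(0,6.28,50); q=(proj(c,np.c_[x+r*np.cos(a),y+r*np.sin(a),np.full(50,z)])-[l,t]+.5)*k
        cv2.polylines(big,[q.astype(np.int32)],True,col,1)
    pl(T[0],T[1],n,.0085,(0,0,255));pl(T[0],T[1],n+.008,.0125,(0,0,255));pl(T[0],T[1],n+.093,.0175,(0,0,255))
    pl(.5108,.1211,.117,.0215,(0,255,0));pl(.5108,.1211,.117,.01325,(0,255,0))
    cv2.imwrite(f"pics/ov4{c}.png",big)
E
```

```text
time: 9.62
tool_pos: [0.5115, 0.1212, 0.2282]
tool_rot: [0.0, 0.998, 0.058, -0.0]
contact_force: [0.3, -0.3, -7.7]
gripper_width: 0.28
t 9.62 T [0.5115 0.1212 0.2282] xang 6.6 tilt [-0.0002 -0.    ] F [ 0.3 -0.3 -7.7] M [ 0.01 -0.05  0.  ] w 0.28 q [ 0.09 -0.19  1.84 -0.    1.48  1.55]
nose 0.12350205447555553
```

View pics/ov4side.png

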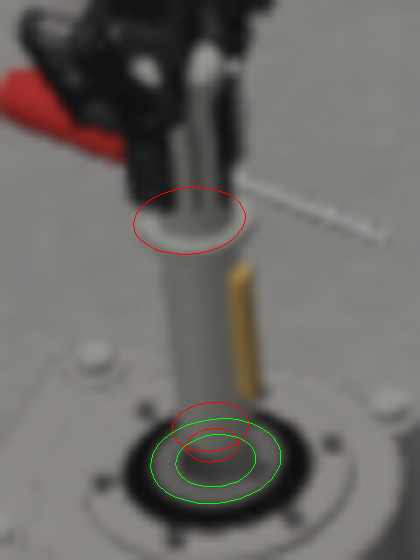

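View pics/ov4top.png

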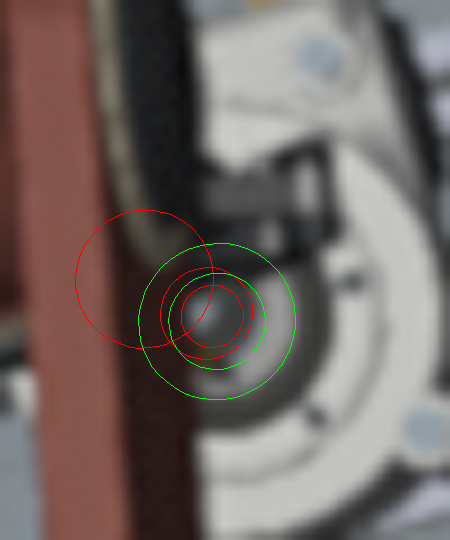

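```bash
python3 -m creep '[[0,0,0,0,0,0.003,0],[0,0,0,0,0,0.003,0],[0,0,0,0,0,0.003,0],[0,0,0,0,0,0.002,0],[0,0,0,0,0,0,0],[0,0,0,0,0,0,0]]'
python3 -m creep '[[0,0,0,0,0,0.002,0],[0,0,0,0,0,0.002,0],[0,0,0,0,0,0.002,0],[0,0,0,0,0,0,0],[0,0,0,0,0,0,0]]'
python3 -c "from h import *;st()"
```

```text
time: 10.22
tool_pos: [0.5113, 0.1212, 0.2169]
tool_rot: [0.0, 0.998, 0.058, -0.0]
contact_force: [-0.5, -0.4, -6.2]
gripper_width: 0.28
time: 10.63
tool_pos: [0.5115, 0.1216, 0.211]
tool_rot: [-0.0, 0.998, 0.058, 0.0]
contact_force: [0.6, 2.1, -7.8]
gripper_width: 0.278
t 10.63 T [0.5115 0.1216 0.211 ] xang 6.6 tilt [0.     0.0009] F [ 0.6  2.1 -7.8] M [ 0.54 -0.17  0.04] w 0.278 q [ 0.09 -0.17  1.86  0.    1.45  1.55]
```

```bash
python3 -m creep '[[0,0,0,0,-0.0004,0,0],[0,0,0,0,0,0.002,0],[0,0,0,0,0,0.002,0],[0,0,0,0,0,0.002,0],[0,0,0,0,0,0,0],[0,0,0,0,0,0,0]]'
python3 - <<'E'
from h import *
T,M=st()
im={c:manip.grab_frame(c) for c in("top","side")}
for c in im: cv2.imwrite(f"pics/{c}5.png",im[c])
crop(im["side"],195,190,60,75,8,"pics/s5.png");crop(im["top"],165,180,50,60,9,"pics/t5.png")
E
```

```text
time: 11.13
tool_pos: [0.5113, 0.1217, 0.2049]
tool_rot: [-0.0, 0.998, 0.058, -0.0]
contact_force: [1.3, 1.0, -7.1]
gripper_width: 0.281
t 11.13 T [0.5113 0.1217 0.2049] xang 6.6 tilt [-0.0002  0.0003] F [ 1.3  1.  -7.1] M [ 0.49 -0.28 -0.  ] w 0.281 q [ 0.09 -0.17  1.87  0.    1.44  1.55]
```

View pics/s5.png

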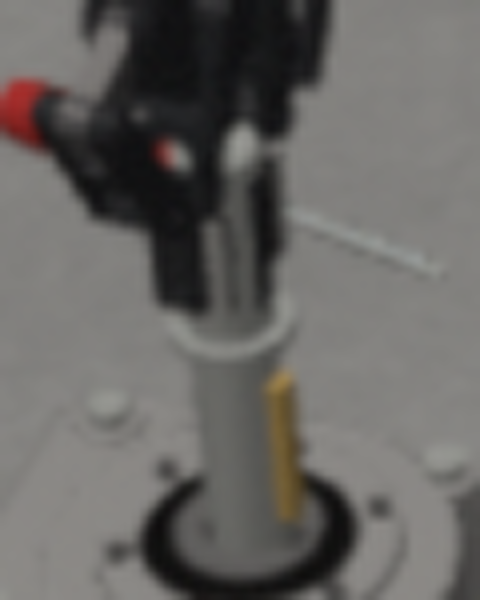

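View pics/t5.png

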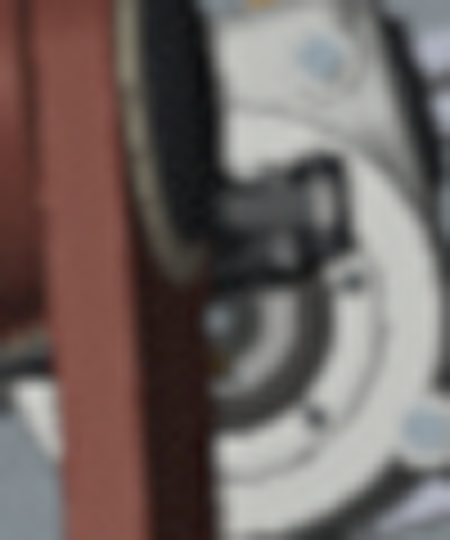

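```bash
python3 -m creep '[[0,0,0,0.0003,-0.0002,0.001,0],[0,0,0,0,0,0.002,0],[0,0,0,0,0,0.002,0],[0,0,0,0,0,0.001,0],[0,0,0,0,0,0,0],[0,0,0,0,0,0,0]]'
python3 -c "from h import *;st()"
python3 -m creep '[[0,0,0,0,0,0.001,0],[0,0,0,0,0,0.001,0],[0,0,0,0,0,0.001,0],[0,0,0,0,0,0,0],[0,0,0,0,0,0,0]]'
python3 -c "from h import *;st()"
```

```text
time: 11.73
tool_pos: [0.5115, 0.1218, 0.199]
tool_rot: [0.0, 0.998, 0.058, -0.0]
contact_force: [0.3, 1.8, -7.3]
gripper_width: 0.275
t 11.73 T [0.5115 0.1218 0.199 ] xang 6.59 tilt [-0.0005 -0.0001] F [ 0.3  1.8 -7.3] M [ 0.37 -0.07 -0.06] w 0.275 q [ 0.09 -0.16  1.88 -0.    1.43  1.55]
time: 12.15
tool_pos: [0.5116, 0.1218, 0.1961]
tool_rot: [0.0, 0.998, 0.058, -0.0]
contact_force: [-0.1, 1.0, -8.1]
gripper_width: 0.276
t 12.15 T [0.5116 0.1218 0.1961] xang 6.6 tilt [-0.0002 -0.0001] F [-0.1  1.  -8.1] M [ 0.29 -0.17  0.01] w 0.276 q [ 0.09 -0.16  1.88 -0.    1.43  1.55]
```

```bash
python3 -m creep '[[0,0,0,0,-0.0002,0.0005,0],[0,0,0,0,0,0.0005,0],[0,0,0,0,0,0,0],[0,0,0,0,0,0,0]]'
python3 -c "from h import *;st()"
python3 -m creep '[[0,0,0,0,0,0.0005,0],[0,0,0,0,0,0.0005,0],[0,0,0,0,0,0,0],[0,0,0,0,0,0,0]]'
python3 -c "from h import *;st()"
```

```text
time: 12.48
tool_pos: [0.5116, 0.1219, 0.1952]
tool_rot: [0.0, 0.998, 0.058, -0.0]
contact_force: [-0.4, 0.7, -6.7]
gripper_width: 0.276
t 12.48 T [0.5116 0.1219 0.1952] xang 6.6 tilt [-0.0003 -0.0003] F [-0.4  0.7 -6.7] M [ 0.12 -0.06  0.  ] w 0.276 q [ 0.09 -0.16  1.88 -0.    1.42  1.55]
time: 12.82
tool_pos: [0.5116, 0.122, 0.1942]
tool_rot: [0.0, 0.998, 0.058, -0.0]
contact_force: [0.6, 1.1, -6.7]
gripper_width: 0.277
t 12.82 T [0.5116 0.122  0.1942] xang 6.6 tilt [-0.0002 -0.0002] F [ 0.6  1.1 -6.7] M [ 0.04 -0.01 -0.06] w 0.277 q [ 0.09 -0.16  1.88 -0.    1.42  1.55]
```

```bash
python3 -m creep '[[0,0,0,0,0,0.0005,0],[0,0,0,0,0,0.0005,0],[0,0,0,0,0,0.0005,0],[0,0,0,0,0,0,0],[0,0,0,0,0,0,0]]'
python3 -c "from h import *;st()"
python3 -m creep '[[0,0,0,0,0,0.0005,0],[0,0,0,0,0,0.0005,0],[0,0,0,0,0,0.0005,0],[0,0,0,0,0,0,0],[0,0,0,0,0,0,0]]'
python3 -c "from h import *;st()"
```

```text
time: 13.23
tool_pos: [0.5116, 0.122, 0.1927]
tool_rot: [0.0, 0.998, 0.058, -0.0]
contact_force: [-0.5, -0.3, -6.3]
gripper_width: 0.277
t 13.23 T [0.5116 0.122  0.1927] xang 6.6 tilt [-0.0002 -0.0001] F [-0.5 -0.3 -6.3] M [-0.    0.02  0.01] w 0.277 q [ 0.09 -0.16  1.88 -0.    1.42  1.55]
time: 13.65
tool_pos: [0.5116, 0.1221, 0.1912]
tool_rot: [-0.0, 0.998, 0.058, -0.0]
contact_force: [-0.9, -0.4, -6.1]
gripper_width: 0.274
t 13.65 T [0.5116 0.1221 0.1912] xang 6.6 tilt [-0.0002 -0.    ] F [-0.9 -0.4 -6.1] M [-0.05 -0.03  0.02] w 0.274 q [ 0.09 -0.16  1.88  0.    1.42  1.55]
```

```bash
python3 -m creep '[[0,0,0,0,0,0.001,0],[0,0,0,0,0,0.002,0],[0,0,0,0,0,0.002,0],[0,0,0,0,0,0.002,0],[0,0,0,0,0,0.002,0],[0,0,0,0,0,0.001,0],[0,0,0,0,0,0,0],[0,0,0,0,0,0,0]]'
python3 - <<'E'
from h import *
T,M=st()
im=manip.grab_frame("side");crop(im,195,190,60,75,8,"pics/s6.png")
E
```

```text
time: 14.32
tool_pos: [0.5116, 0.122, 0.1812]
tool_rot: [0.0, 0.998, 0.058, -0.0]
contact_force: [-0.7, 1.0, -7.1]
gripper_width: 0.276
t 14.32 T [0.5116 0.122  0.1812] xang 6.6 tilt [-0.0002 -0.0001] F [-0.7  1.  -7.1] M [0.09 0.03 0.03] w 0.276 q [ 0.09 -0.15  1.89 -0.    1.4   1.55]
```

View pics/s6.png

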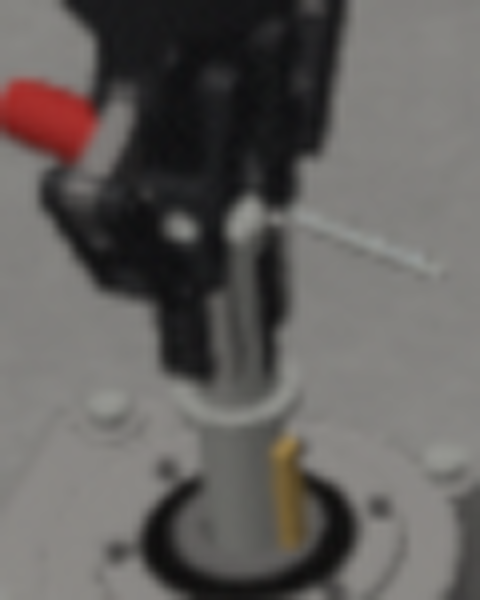

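The visible brass key shortened from 150 px to 110 px (crop (290,490)) and the force stayed at the weight alone, so the key is in the keyway. I'll keep lowering.

```bash
python3 -m creep '[[0,0,0,0,0,0.002,0],[0,0,0,0,0,0.003,0],[0,0,0,0,0,0.003,0],[0,0,0,0,0,0.003,0],[0,0,0,0,0,0.003,0],[0,0,0,0,0,0.002,0],[0,0,0,0,0,0,0],[0,0,0,0,0,0,0]]'
python3 -c "from h import *;st()"
python3 -m creep '[[0,0,0,0,0,0.002,0],[0,0,0,0,0,0.003,0],[0,0,0,0,0,0.003,0],[0,0,0,0,0,0.003,0],[0,0,0,0,0,0.003,0],[0,0,0,0,0,0.002,0],[0,0,0,0,0,0,0],[0,0,0,0,0,0,0]]'
python3 -c "from h import *;st()"
```

```text
time: 15.03
tool_pos: [0.5115, 0.1221, 0.1651]
tool_rot: [0.0, 0.998, 0.058, -0.0]
contact_force: [-0.3, -0.3, -7.0]
gripper_width: 0.276
t 15.03 T [0.5115 0.1221 0.1651] xang 6.6 tilt [-0.0005 -0.    ] F [-0.3 -0.3 -7. ] M [-0.03 -0.04 -0.01] w 0.276 q [ 0.09 -0.14  1.91  0.    1.37  1.55]
time: 15.7
tool_pos: [0.5116, 0.1221, 0.1491]
tool_rot: [-0.0, 0.998, 0.058, -0.0]
contact_force: [-0.6, 0.5, -7.1]
gripper_width: 0.273
t 15.7 T [0.5116 0.1221 0.1491] xang 6.6 tilt [-0.0004 -0.    ] F [-0.6  0.5 -7.1] M [-0.02  0.04 -0.  ] w 0.273 q [ 0.09 -0.12  1.92  0.    1.34  1.55]
```

Expected seating is at a TCP z of about 0.1337. I'll take the last stretch slowly.

```bash
python3 -m creep '[[0,0,0,0,0,0.002,0],[0,0,0,0,0,0.002,0],[0,0,0,0,0,0.002,0],[0,0,0,0,0,0.002,0],[0,0,0,0,0,0.002,0],[0,0,0,0,0,0.002,0],[0,0,0,0,0,0.001,0],[0,0,0,0,0,0,0],[0,0,0,0,0,0,0]]'
python3 -c "from h import *;st()"
python3 -m creep '[[0,0,0,0,0,0.0005,0],[0,0,0,0,0,0.0005,0],[0,0,0,0,0,0.0005,0],[0,0,0,0,0,0,0],[0,0,0,0,0,0,0]]'
python3 -c "from h import *;st()"
```

```text
time: 16.45
tool_pos: [0.5116, 0.1221, 0.1362]
tool_rot: [0.0, 0.998, 0.058, -0.0]
contact_force: [0.5, 0.3, -6.7]
gripper_width: 0.278
t 16.45 T [0.5116 0.1221 0.1362] xang 6.6 tilt [-0.0002 -0.    ] F [ 0.5  0.3 -6.7] M [-0.1   0.02 -0.03] w 0.278 q [ 0.09 -0.11  1.93 -0.    1.32  1.55]
time: 16.87
tool_pos: [0.5116, 0.122, 0.1348]
tool_rot: [0.0, 0.998, 0.058, -0.0]
contact_force: [0.7, 0.1, -7.2]
gripper_width: 0.275
t 16.87 T [0.5116 0.122  0.1348] xang 6.59 tilt [-0.0001 -0.0001] F [ 0.7  0.1 -7.2] M [ 0.05 -0.07 -0.01] w 0.275 q [ 0.09 -0.11  1.93 -0.    1.31  1.55]
```

```bash
python3 -m creep '[[0,0,0,0,0,0.0003,0],[0,0,0,0,0,0.0003,0],[0,0,0,0,0,0.0003,0],[0,0,0,0,0,0,0],[0,0,0,0,0,0,0]]'
python3 -m creep '[[0,0,0,0,0,0.0003,0],[0,0,0,0,0,0.0003,0],[0,0,0,0,0,0,0],[0,0,0,0,0,0,0]]'
```

```text
time: 17.28
tool_pos: [0.5117, 0.1221, 0.134]
tool_rot: [0.0, 0.998, 0.058, 0.0]
contact_force: [0.5, 0.6, -6.6]
gripper_width: 0.279
time: 17.62
tool_pos: [0.5118, 0.1221, 0.134]
tool_rot: [0.0, 0.998, 0.058, 0.0]
contact_force: [-3.2, 0.1, -1.0]
gripper_width: 0.278
```

```bash
python3 -m creep '[[0,0,0,0,0,0.0003,0],[0,0,0,0,0,0.0003,0],[0,0,0,0,0,0,0],[0,0,0,0,0,0,0]]'
```

```text
time: 17.95
tool_pos: [0.5119, 0.1221, 0.1339]
tool_rot: [0.0, 0.998, 0.058, 0.0]
contact_force: [-5.0, -0.6, 4.5]
gripper_width: 0.276
```

Contact came at z = 0.134, as expected, and the force changed from -7 to +4.5 N. I'll release.

```bash
python3 -m creep '[[0,0,0,0,0,-0.0003,0.3],[0,0,0,0,0,0,0.35],[0,0,0,0,0,0,0.45],[0,0,0,0,0,0,0.6],[0,0,0,0,0,0,0.8],[0,0,0,0,0,0,1],[0,0,0,0,0,0,1],[0,0,0,0,0,0,1],[0,0,0,0,0,0,1],[0,0,0,0,0,0,1]]'
python3 -m creep '[[0,0,0,0,0,-0.003,1],[0,0,0,0,0,-0.008,1],[0,0,0,0,0,-0.015,1],[0,0,0,0,0,-0.015,1],[0,0,0,0,0,-0.015,1],[0,0,0,0,0,-0.015,1],[0,0,0,0,0,-0.015,1],[0,0,0,0,0,-0.015,1],[0,0,0,0,0,-0.015,1],[0,0,0,0,0,-0.01,1],[0,0,0,0,0,-0.005,1],[0,0,0,0,0,0,1],[0,0,0,0,0,0,1]]'
python3 - <<'E'
from h import *
T,M=st()
im={c:manip.grab_frame(c) for c in("top","side")}
for c in im: cv2.imwrite(f"pics/{c}7.png",im[c])
c="side";l,t,w,h,k=190,190,75,75,8
big=cv2.resize(im[c][t:t+h,l:l+w],None,fx=k,fy=k,interpolation=cv2.INTER_CUBIC)
for z,r in((.122,.0175),(.182,.0125),(.117,.0215)):
    a=np.linspace(0,6.28,50); q=(proj(c,np.c_[.511+r*np.cos(a),.1215+r*np.sin(a),np.full(50,z)])-[l,t]+.5)*k
    cv2.polylines(big,[q.astype(np.int32)],True,(0,0,255),1)
cv2.imwrite("pics/s7.png",big)
E
```

```text
time: 18.78
tool_pos: [0.5117, 0.1221, 0.133]
tool_rot: [-0.0, 0.998, 0.058, -0.0]
contact_force: [0.2, -0.2, -0.3]
gripper_width: 0.996
time: 19.87
tool_pos: [0.5116, 0.122, 0.2638]
tool_rot: [0.0, 0.998, 0.058, -0.0]
contact_force: [0.1, 0.5, 0.2]
gripper_width: 1.0
t 19.87 T [0.5116 0.122  0.2638] xang 6.6 tilt [-0.0002 -0.0001] F [0.1 0.5 0.2] M [-0.03 -0.03 -0.03] w 1.0 q [ 0.09 -0.2   1.8  -0.    1.54  1.55]
```

View pics/s7.png

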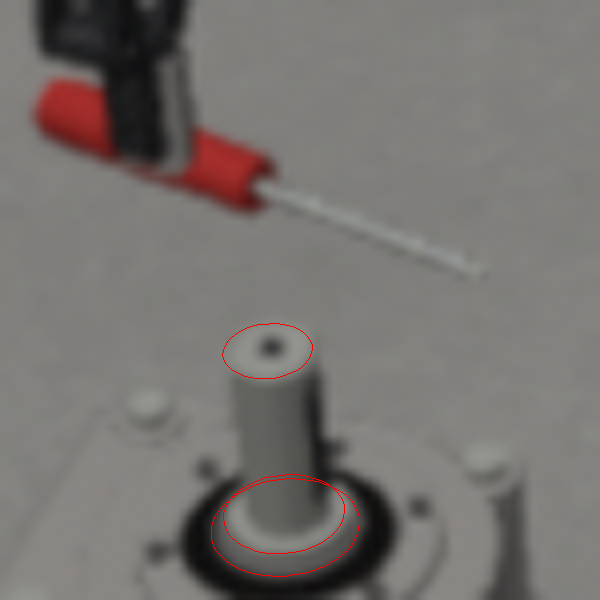

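View pics/side7.png

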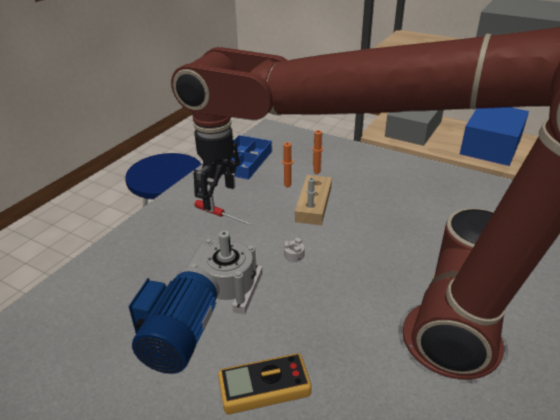

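The collar sits on the ring, with its outline and the shaft's top end at (270,348) in the crop both matching the seated prediction. The gripper is clear and the bystanders have not moved. Handing in.

```bash
python3 -c "
from plant import manip
print(manip.job_done())"
```

```text
the job is handed in; nothing more can be done
None
```

The thick keyed shaft is in the gearmotor's bore with its collar home on the hollow shaft. I let go of it, moved the gripper clear and handed the job in at about 20 s of the 54 s allowed.

- **Turning the key:** I made the whole turn, about 49°, in the air above the bore, using the keyway angle measured from the pictures. The key then entered at the first try, so I did no turning search on the face.
- **Lowering:** The shaft was held in the jaws the whole way down. The force readings stayed at its weight, about 7 N, apart from side forces of up to about 2 N as the nose entered.
- **Seating:** The load came off at a TCP height of 0.134 m, against 0.1337 m expected. I pressed with about 11 N before opening the jaws.
- **Last checks:** The final side picture matches the predicted seated outlines of collar and shaft end. The multimeter, screwdriver, coupling, spare and orange shafts look unmoved, and the force on the gripper was about zero.
- **Disagreement:** The two cameras differed by about 2 mm on the bore's position, which is within the stated calibration error. I corrected the last fraction of a millimetre by feel from the force readings.

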